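Switch on the probe receiver and hover the probe over the shield can

ROBOT

A 6-joint arm with a two-finger parallel gripper is mounted at the origin on the work surface; the furniture and walls round the work are solid. World frame = base frame: x ahead of the robot, y to its left, z up, the work surface at z = 0. Lengths are in m, angles in degrees, forces in N, time in s.
With the tool pointing down it reaches from about 0.25 to 0.725 m from the base axis. Payload 9.7 kg.
Tool frame: the origin (TCP) lies at the very end of the fingers, on their centre line; the grasp point (between the pads) lies 19 mm behind it; y points along the fingers, x is the direction in which the jaws open and shut, and the axes are right-handed (so a half turn about y gives the same grasp; the last joint's range is limited). The gripper opens to 85 mm and grips with 20 to 120 N. Pads are 22 mm wide; open, the fingers measure 114 mm over their backs; the gripper's body (76 mm by 85 mm) begins 54 mm behind the grasp point. The pads swing forward as they close: fully open they stand 13 mm farther back than shut.
Start: joints at [73.854, 4.979, 10.078, 95.1, 0, 90], TCP at [0.153, 0.528, 0.231] pointing down, gripper open.
Joint ranges: [-179.16, 179.16], [-48.56, 103.87], [-65.8, 70.77], [-126.05, 130.52], [-82.76, 87.17], [-180, 180]. Speed limits (degrees/s): [127.2, 127.2, 147.25, 180, 180, 180].

INTERFACE

Orientations are given as [roll, pitch, yaw] about the fixed x, y, z axes, in that order (R = Rz(yaw) Ry(pitch) Rx(roll)).
In Python, from workcell import bot gives the robot as it stands.
- The arm moves only by the shell command python3 -m jog 'ROWS' [FORCE]. ROWS is JSON, a list of rows, each a list of 7 numbers: the closure, from 0 (fully open) to 1 (shut), then the shift along the world's x, y, z in units of 25 mm (1.0 is 25 mm), then the turn, a rotation vector about the world's x, y, z in units of 5 degrees (1.0 is 5 degrees). A call has 1 to 5 rows; each row is the pose to reach, as a shift and turn from the pose commanded when the call began; what a row does not reach only later rows make up. A row lasts 1/10 s, in which the tool goes at most 50 mm and 8.59 degrees, less where a joint would pass 70% of its speed; a pose out of reach is approached as far as the arm can. A call with a gripper value outside its range is refused whole. The fingers move at their own pace and stop on an object; FORCE is the grip in N (left out, the last holds). Time passes only in rows, so rows that repeat a pose let the fingers close. It gives the time, the measured TCP pose, the force and the opening at its end, in the units of the state.
- bot.get_obs(): the state, without advancing time (a new reading comes with each control period).
- bot.camera(name): name is "scene" or "top" or "wrist"; returns (picture, depth): 400x640x3 uint8, red, green, blue; 400x640 float32, m along the optical axis (not along the pixel's ray), 0 where there is no reading.
- bot.camera_model(name): a dict with "fx", "fy", "cx", "cy" (pixels), "k1" (the pictures are not rectified: a ray, as slopes to the right and down, at radius r is drawn at 1 + k1 r^2 times it, then the intrinsics apply), "rvec" (rotation vector, rad) and "tvec" (3), from world to camera coordinates, as OpenCV has them; the wrist camera has in their place "tool_from_camera" (4x4, takes a point from camera to tool coordinates, whose origin is the TCP and whose axes are the tool frame's). Camera axes: x right, y down, z forward; pixel columns grow to the right and rows downward; lengths in m; the calibration is good to about 2 mm. A picture is of the moment at which its call begins: read the wrist's pose just before it. camera_model takes no time and is no camera call.
- bot.job_done(): hands the job in, once; it reports no verdict.
Trained networks look in the newest picture that a camera, given by its name, has taken for a name from the list of things; names that differ only in an ending like _2 or _b are one class to them, and where a whole thing is asked for, a point or a joint stands for the part that bears it (a point fixed in the world has none). Each returns a list of dicts, best first, with "conf" (0 to 1); they miss things now and then, are a little off and sometimes report something else, mostly with a low value. They report only what shows in the picture. A call takes as long as a camera call. They do not tell look-alikes from the thing itself.
- bot.regions_of(camera, label): "pixels" (400x640 bool, what is visible of it) and "point" ([row, column] in pixels, amid what is visible of it).
The state is a dict: "time": time; "q": joint angles; "qd": joint speeds; "joint_efforts": joint torques, N m; "ee_pos": TCP position; "tcp_rot": TCP orientation; "wrist_force": force on the tool from outside, world axes, zero at the start; "torque": the same for the moment, N m; "opening": finger opening in m.
Only numpy, scipy, OpenCV 4.12 (cv2) and the standard library are available. Lean on these libraries where they do the work, as an engineer would, in place of code of your own. Each camera call takes 0.05 s, during which the arm holds its last target. There are 200 camera calls.

TASK

First turn the knob on the grey receiver box clockwise until it clicks over from the red mark to the green mark and stays there. Then take the orange-headed probe out of its cradle, lift it over the mug and the power adaptor without disturbing them, and hold it upright about one centimetre above the metal shield can of the circuit board, centred over the can and its long side in line with the can's, without ever touching the board. Finish while still holding it there, steady; do not put it down or let go.

Things in the scene. Friction and masses are not known exactly. Their poses are not given: they have to be found in the camera images.
- range_knob (a joint): angle of the receiver's knob, rad: 0 = rest at the red mark (as it starts), grows clockwise seen from above. A spring detent has its hump at 0.55 rad: left alone short of it the knob springs back to 0, past it the knob snaps on to its second rest at 1.10 rad, the green mark. End stop at 1.20. Turning takes up to about 0.2 N m.
- range_knob_grip (a point): point on the knob's vertical turning axis, in the knob's bar grip, 7 mm below the bar's top; about 83 mm above the desk. The black bar is 42 mm long along this point's x axis, 14 mm thick along its y, and stands 30 mm clear above a flat 44 mm round flange (flange top 30 mm below the bar's top); both turn with the knob. The white pointer is at the -x end.
- receiver: the grey receiver box, fixed, 84 (x) x 120 (y) x 45.5 mm high, the knob in the middle of its top; origin under its centre on the desk, z up; the red mark at its -x side
- probe: loose cordless probe, 0.13 kg, 94 mm tall, standing upright on its head in the cradle. Orange head with white underside 64 (its x) x 30 (its y) x 14.5 mm high, a 40 x 22 mm shoulder up to 23 mm, above it an upright grey grip 30 (x) x 18 (y) mm up to 94 mm. Origin: centre of the underside of the head (the sensing face); z up the grip
- probe_grip (a point): middle of the grip where the black rubber is, 74 mm above the sensing face, axes as the probe's: grasp across y (18 mm)
- cradle: black charging cradle, fixed, 96 (x) x 58 (y) mm; the probe stands on its flat top at 10 mm above the desk between two end cheeks (at x = +-41 mm, 19 mm above the desk), 4 mm clear of the head's ends; lift the probe straight up at least 12 mm. Origin under its centre
- board: green circuit board on a carrier, fixed, 112 (x) x 84 (y) mm; the board's face is 10 mm above the desk, its highest part (green terminal block at the +x end) 20 mm. Origin under its centre on the desk, z up
- can_top (a point): centre of the flat top of the bare metal shield can in the middle of the board, 16 mm above the desk; the can is 56 (x) x 26 (y) x 6 mm, axes as the board's. The probe is to hover with its sensing face about 10 mm above this point; either of the two ways round is good
- mug: white mug with dark dots, loose, 82 mm across, 91 mm tall, handle level with the desk sticking out 57 mm from the origin along its -y; stands between the cradle and the board; origin at the underside
- plug_adaptor: black plug-in power adaptor standing on end, loose, 86 (x) x 52 (y) x 72 mm high; stands between the cradle and the board, nearer the robot; origin at the underside
Not all that is in view belongs to the job. There is more than one size of the probe; the job needs the smaller.

How it is judged:
By the outcome, as a careful person would: the job done as asked, in the order asked, and still so for the second after the job is handed in, while the arm keeps its last pose, push and grip.
It also fails if it takes over 58 s, if anything falls off the work surface, if the arm or the gripper's body presses on something with over 40 N, if the wrist force passes 120 N, or if a joint passes its speed limit or range.

## Working session

There is one attempt and no reset: what is moved stays moved. The work goes in short steps, Python scripts to look and compute and a shell command to move; the robot and the scene stay as the last step left them, time stands still between calls to the robot, and variables do not carry over. Pictures are saved under pics/ and viewed, about 8 in all and at most 12, crops included, and the job is handed in when it is done.

```bash
mkdir -p pics; cat > h.py <<'E'
import numpy as np, cv2
from workcell import bot
from scipy.spatial.transform import Rotation as R
def cloud(name):
    o=bot.get_obs(); im,d=bot.camera(name); m=bot.camera_model(name)
    v,u=np.mgrid[0:400,0:640].astype(float)
    K=np.array([[m['fx'],0,m['cx']],[0,m['fy'],m['cy']],[0,0,1.]])
    p=cv2.undistortPoints(np.stack([u.ravel(),v.ravel()],1)[:,None],K,np.array([m['k1'],0,0,0,0.]))[:,0]
    P=np.c_[p,np.ones(len(p))]*d.reshape(-1,1)
    if 'rvec' in m:
        Rm=cv2.Rodrigues(np.array(m['rvec'],float))[0]; W=(P-np.array(m['tvec']).ravel())@Rm
    else:
        T=np.array(m['tool_from_camera']); W=P@T[:3,:3].T+T[:3,3]
        W=W@R.from_euler('xyz',o['tcp_rot'],degrees=True).as_matrix().T+np.array(o['ee_pos'])
    W[d.ravel()==0]=np.nan
    return im,W.reshape(400,640,3)
def save(im,f): cv2.imwrite('pics/'+f,im[...,::-1])
def rect(P):
    (c,s,a)=cv2.minAreaRect((P[:,:2]*1000).astype(np.float32)); 
    if s[0]<s[1]: s=s[::-1]; a+=90
    return np.round(c,1),np.round(s,1),round((a+90)%180-90,1)
E
python3 - <<'E'
from h import *
print(bot.get_obs())
for n in ['top','scene']:
    im,W=cloud(n); save(im,n+'0.png'); np.save(n+'.npy',W)
    for l in ['range_knob','receiver','probe','cradle','board','mug','plug_adaptor']:
        for r in bot.regions_of(n,l)[:3]:
            m=r['pixels']&~np.isnan(W[...,2]); P=W[m]
            if len(P)<20: continue
            h=np.percentile(P[:,2],97); t=P[P[:,2]>h-.008]
            print(n,l,round(r['conf'],2),np.int32(r['point']),len(P),'h',round(h,3),'top',*rect(t),'all',*rect(P))
E
```

```text
{'time': 0.0, 'q': array([ 7.38527778e+01,  5.00983493e+00,  1.00342191e+01,  9.51001967e+01,
       -1.35155921e-04,  9.00014600e+01]), 'qd': array([ 0.05694852, -0.09234333, -0.0328717 ,  0.08822763,  0.04067082,
        0.00147305]), 'joint_efforts': array([-4.09266559e-04, -5.20389318e+01,  4.64801967e+01,  1.63892732e-02,
       -1.08383322e-04, -1.39498491e-05]), 'ee_pos': array([0.15289321, 0.52807463, 0.23059311]), 'tcp_rot': array([-9.00001371e+01,  7.58125531e-02,  7.38513178e+01]), 'wrist_force': array([-0.4166008 ,  0.26147485, -0.96286152]), 'torque': array([-0.00462333, -0.00089358,  0.00046507]), 'opening': 0.08554964463894567}
top range_knob 0.67 [135 286] 283 h 0.091 top [683.4  58.5] [41.4 13.9] -8.8 all [688.2  61.5] [52.8 43. ] 33.1
top receiver 0.87 [141 286] 1786 h 0.089 top [683.4  58.5] [41.4 13.9] -8.8 all [691.5  62.5] [131.7 104.5] 80.9
top probe 0.79 [211 380] 347 h 0.107 top [ 506.8 -168.2] [30.  17.7] -14.5 all [ 506.9 -168.2] [63.8 29.6] -14.5
top probe 0.78 [148 344] 731 h 0.128 top [666.4 -85.4] [39.7 23.8] -52.3 all [677.2 -81.1] [91.3 64. ] -51.1
to
[... 1102 characters left out ...]
.9  46.8] -45.3
scene probe 0.23 [272 275] 2824 h 0.019 top [495.2 108.8] [107.   79.9] 1.8 all [500.1 107.2] [120.6  89.2] 1.5
scene cradle 0.64 [188 364] 570 h 0.02 top [ 506.2 -169.9] [94.6 47.5] -16.0 all [ 506.3 -166.9] [96.  56.5] -16.2
scene cradle 0.29 [169 370] 786 h 0.104 top [ 506.  -165.4] [27.3 14.7] -14.9 all [ 501.1 -171.4] [65.6 42.2] -16.6
scene board 0.52 [195 224] 2982 h 0.087 top [684.2  60.6] [42.  13.5] -7.6 all [703.2  50.6] [137.2 137.1] 77.5
scene mug 0.67 [199 326] 2491 h 0.09 top [516.4 -46.6] [82.9 78.4] -44.5 all [510.2 -36.8] [106.8  78.8] -58.1
scene plug_adaptor 0.71 [248 373] 1605 h 0.073 top [387.5 -23.3] [55.  48.7] 8.0 all [397.6 -46.5] [115.2  70.4] -62.0
```

View pics/top0.png

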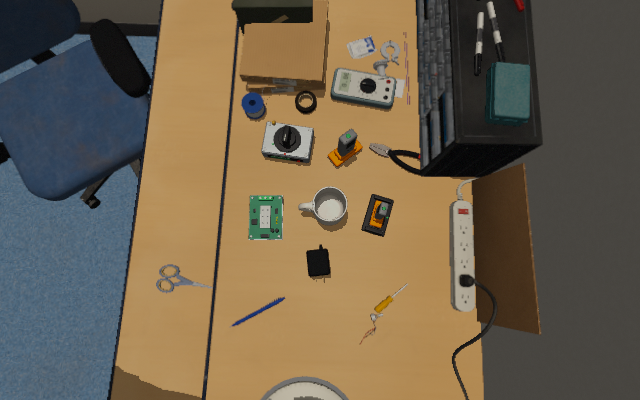

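View pics/scene0.png

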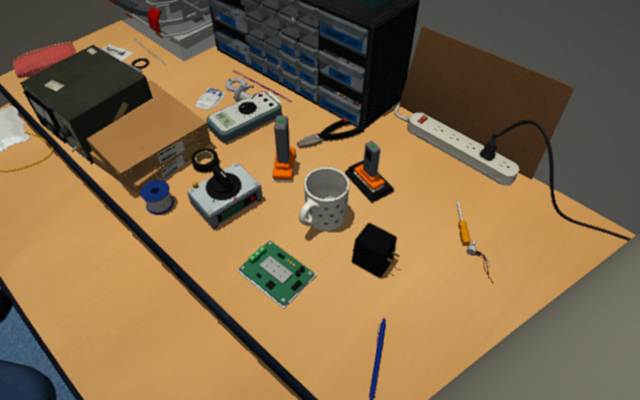

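The top picture shows the receiver with its knob at about (286,138), the board at (265,218), the mug at (328,205) with its handle to the left, the adaptor at (318,262), and the small probe in its cradle at (378,213). The larger look-alike probe is at (345,146). The scene view agrees, and the knob's pointer is at its near (-x) end. I'm moving over the knob now.

```bash
for i in 1; do python3 -m jog '[[0.4,21.2,-18.8,-1,0,0,1.6],[0.4,21.2,-18.8,-1,0,0,1.6],[0.4,21.2,-18.8,-1,0,0,1.6],[0.4,21.2,-18.8,-1,0,0,1.6],[0.4,21.2,-18.8,-1,0,0,1.6]]'; done
```

```text
time: 1.3
ee_pos: [0.3402, 0.3618, 0.2227]
tcp_rot: [-90.0, -0.0, 81.9]
wrist_force: [-0.1, 0.7, 0.4]
opening: 0.051
```

```bash
python3 -m jog '[[0.4,13.7,-12.1,-0.6,0,0,0],[0.4,13.7,-12.1,-0.6,0,0,0],[0.4,13.7,-12.1,-0.6,0,0,0],[0.4,13.7,-12.1,-0.6,0,0,0],[0.4,13.7,-12.1,-0.6,0,0,0]]'
```

```text
time: 1.8
ee_pos: [0.5277, 0.1961, 0.2145]
tcp_rot: [-90.0, -0.0, 81.8]
wrist_force: [-0.2, 2.4, -0.0]
opening: 0.0511
```

```bash
python3 -m jog '[[0.4,6.2,-5.5,-1.4,0,0,0],[0.4,6.2,-5.5,-1.4,0,0,0],[0.4,6.2,-5.5,-1.4,0,0,0],[0.4,6.2,-5.5,-1.4,0,0,0],[0.4,6.2,-5.5,-1.4,0,0,0]]'; python3 - <<'E'
from h import *
o=bot.get_obs(); print(o['q'],o['ee_pos'])
im,W=cloud('wrist'); save(im,'w1.png')
m=(abs(W[...,0]-.683)<.05)&(abs(W[...,1]-.059)<.05)&(W[...,2]>.083)&(W[...,2]<.097)
P=W[m]; print(len(P),rect(P),np.median(P[:,2]))
E
```

```text
time: 2.3
ee_pos: [0.6835, 0.0565, 0.1761]
tcp_rot: [-89.9, 0.1, 81.6]
wrist_force: [-0.1, 0.5, -1.2]
opening: 0.0513
[ 4.74122568e+00  2.39697588e+01  2.67818978e+01  9.29730758e+01
 -4.27466657e-02  1.30968967e+01] [0.68353642 0.05647874 0.17608192]
865 (array([682.9,  60.5]), array([41.4, 13.5]), -7.8) 0.08942493491752632
```

View pics/w1.png

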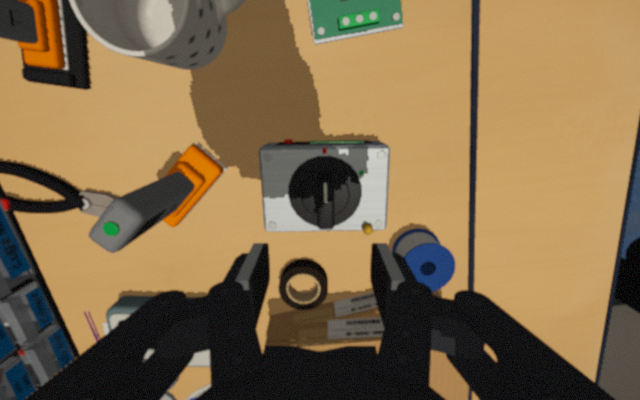

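The wrist view shows the knob at (325,190) with its bar in line with the jaws' gap, the red mark at (325,150), and green to its upper right. That matches clockwise. Descending.

```bash
python3 -m jog '[[0.4,0,0.14,-1.5,0,0,0.1],[0.5,0,0.14,-3,0,0,0.1],[0.5,0,0.14,-4,0,0,0.1],[0.5,0,0.14,-4.4,0,0,0.1],[0.5,0,0.14,-4.4,0,0,0.1]]'; python3 -m jog '[[1,0,0,0,0,0,0],[1,0,0,0,0,0,0],[1,0,0,0,0,0,0],[1,0,0,0,0,0,0],[1,0,0,0,0,0,0]]' 40
```

```text
time: 2.85
ee_pos: [0.6803, 0.0646, 0.0686]
tcp_rot: [-89.9, 0.0, 82.4]
wrist_force: [-0.4, 0.5, 0.7]
opening: 0.0427
time: 3.35
ee_pos: [0.6818, 0.0615, 0.0721]
tcp_rot: [-90.2, 0.2, 82.2]
wrist_force: [-3.5, -11.8, 5.6]
opening: 0.0126
```

```bash
python3 -m jog '[[1,0,-0.1,0.1,0,0,0],[1,0,-0.1,0.1,0,0,-1.3],[1,0,-0.1,0.1,0,0,-2.6],[1,0,-0.1,0.1,0,0,-3.9],[1,0,-0.1,0.1,0,0,-5]]' 60; python3 - <<'E'
from workcell import bot
o=bot.get_obs();print(o['torque'],o['q'])
E
```

```text
time: 3.85
ee_pos: [0.6822, 0.0624, 0.0723]
tcp_rot: [-90.0, -0.1, 57.1]
wrist_force: [4.4, 4.1, -8.6]
opening: 0.0122
[ 0.85633807 -1.06329322  0.17209129] [ 5.18934059 23.28923416 14.42201588 81.02725751  0.08807872 38.04056482]
```

```bash
python3 -m jog '[[1,0,0,0,0,0,-1.5],[1,0,0,0,0,0,-3],[1,0,0,0,0,0,-4.5],[1,0,0,0,0,0,-6],[1,0,0,0,0,0,-7.3]]'; python3 -m jog '[[1,0,0,0,0,0,-0.6],[1,0,0,0,0,0,-0.6]]';  python3 - <<'E'
from workcell import bot
o=bot.get_obs();print(o['torque'],o['q'])
E
```

```text
time: 4.35
ee_pos: [0.6837, 0.0634, 0.0723]
tcp_rot: [-89.9, -0.3, 20.6]
wrist_force: [13.2, 8.4, -13.0]
opening: 0.0125
time: 4.55
ee_pos: [0.6838, 0.0634, 0.0723]
tcp_rot: [-89.9, -0.3, 17.8]
wrist_force: [13.1, 7.9, -13.4]
opening: 0.0127
[ 1.75400128 -2.72283641  0.02842329] [ 5.22998637 23.32271758 14.47025793 80.84936963  0.16587891 77.39591411]
```

```bash
python3 -m jog '[[0.5,0,0,0,0,0,0],[0.5,0,0,0,0,0,0],[0.5,0,0,0,0,0,0],[0.5,0,0,0,0,0,0]]'; python3 -m jog '[[0.5,0,0,1,0,0,0],[0.5,0,0,3,0,0,0],[0.5,0,0,5,0,0,0],[0.5,-0.5,0,5,0,0,0],[0.5,-0.5,0,5,0,0,0]]';  python3 - <<'E'
from h import *
o=bot.get_obs(); print(o['q'],o['ee_pos'])
im,W=cloud('wrist'); save(im[60:320,180:480],'w2.png')
m=(abs(W[...,0]-.683)<.05)&(abs(W[...,1]-.059)<.05)&(W[...,2]>.083)&(W[...,2]<.097)
P=W[m]; print(len(P),rect(P),np.median(P[:,2]))
E
```

```text
time: 4.95
ee_pos: [0.6815, 0.0612, 0.0725]
tcp_rot: [-90.0, -0.0, 17.8]
wrist_force: [-0.2, -0.1, 0.3]
opening: 0.0425
time: 5.45
ee_pos: [0.6691, 0.0613, 0.1995]
tcp_rot: [-90.0, -0.2, 17.8]
wrist_force: [0.5, 0.9, -1.3]
opening: 0.0425
[ 5.23864731e+00  2.18234496e+01  2.65580585e+01  9.45153031e+01
 -1.60779797e-04  7.73894379e+01] [0.66905816 0.06134332 0.19949499]
736 (array([683. ,  61.5]), array([41., 14.]), -72.1) 0.08946870206827742
```

View pics/w2.png

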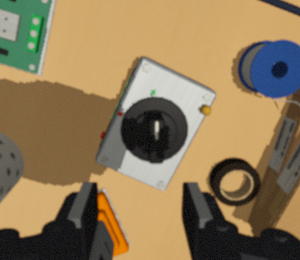

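The bar now lies at −72°, which is 64° clockwise from its start. It stays there after release, pointing at the green mark at (152,93) in the crop. Next, the probe.

```bash
python3 -m jog '[[0.5,-6.5,-9.2,0.2,0,0,8],[0.5,-6.5,-9.2,0.2,0,0,8],[0.5,-6.5,-9.2,0.2,0,0,8],[0.5,-6.5,-9.2,0.2,0,0,8],[0.5,-6.5,-9.2,0.2,0,0,8]]'; python3 -m jog '[[0.5,0,0,0,0,0,3],[0.5,0,0,0,0,0,3],[0.5,0,0,0,0,0,3],[0.5,0,0,0,0,0,3]]'
```

```text
time: 6.0
ee_pos: [0.524, -0.1423, 0.1992]
tcp_rot: [-89.8, 0.1, 58.2]
wrist_force: [0.4, -0.1, -0.1]
opening: 0.0428
time: 6.4
ee_pos: [0.5255, -0.141, 0.1999]
tcp_rot: [-89.9, 0.0, 72.7]
wrist_force: [0.1, 0.2, -0.2]
opening: 0.0428
```

```bash
python3 - <<'E'
from h import *
im,W=cloud('wrist')
d=np.hypot(W[...,0]-.507,W[...,1]+.168)
for lo,hi,r in [(.09,.12,.03),(.02,.03,.045),(.014,.022,.07)]:
    P=W[(d<r)&(W[...,2]>lo)&(W[...,2]<hi)]; print(lo,len(P),rect(P) if len(P)>5 else '',np.median(P[:,2]))
for r in bot.regions_of('wrist','board')[:1]:
    print(r['conf'],r['point'])
# can from top cloud: bright/grey pixels z~.016
T=np.load('top.npy'); t=cv2.imread('pics/top0.png').astype(int)
m=(abs(T[...,0]-.495)<.05)&(abs(T[...,1]-.109)<.045)&(t.max(2)-t.min(2)<35)&(t.min(2)>110)
print(rect(T[m]),np.median(T[m][:,2]))
E
```

```text
0.09 836 (array([ 506.4, -166.5]), array([30.1, 18.6]), -15.1) 0.10368321565280067
0.02 708 (array([ 506.7, -166.8]), array([86.9, 34.4]), -12.5) 0.024396242351585523
0.014 705 (array([ 505.8, -167.4]), array([92. , 43.1]), -16.3) 0.019069737548758348
0.6 [73.0, 541.4]
(array([494.6, 107.1]), array([99.4, 81.2]), 1.1) 0.01614863666267826
```

```bash
python3 -m jog '[[0.5,-0.76,-1.04,-0.5,0,0,0.46],[0.5,-0.76,-1.04,-1.5,0,0,0.46],[0.5,-0.76,-1.04,-3,0,0,0.46],[0.5,-0.76,-1.04,-4.5,0,0,0.46],[0.5,-0.76,-1.04,-5.4,0,0,0.46]]'; python3 -m jog '[[0.5,0,0,0,0,0,0],[0.9,0,0,0,0,0,0],[1,0,0,0,0,0,0],[1,0,0,0,0,0,0],[1,0,0,0,0,0,0]]' 40
```

```text
time: 7.0
ee_pos: [0.5056, -0.1665, 0.063]
tcp_rot: [-89.8, -0.0, 75.1]
wrist_force: [-0.5, 0.0, -0.2]
opening: 0.0428
time: 7.5
ee_pos: [0.5078, -0.1674, 0.0679]
tcp_rot: [-90.2, 0.0, 75.1]
wrist_force: [-0.4, 0.7, 6.2]
opening: 0.0175
```

```bash
python3 -m jog '[[1,0,0,0.3,0,0,0],[1,0,0,0.8,0,0,0],[1,0,0,2,0,0,0],[1,0,0,3.5,0,0,0],[1,0,0,5,0,0,0]]'; python3 -m jog '[[1,0,0,0.6,0,0,0],[1,0,0,0.6,0,0,0]]'; python3 - <<'E'
from h import *
im,W=cloud('scene'); save(im[60:320,180:480],'s2.png')
for r in bot.regions_of('scene','probe')[:3]:
    P=W[r['pixels']]; P=P[~np.isnan(P[:,2])]; print(r['conf'],r['point'],np.nanpercentile(P[:,2],[2,50,98]))
E
```

```text
time: 8.0
ee_pos: [0.5064, -0.1671, 0.1934]
tcp_rot: [-90.0, 0.0, 75.2]
wrist_force: [0.9, -0.2, -0.6]
opening: 0.0175
time: 8.2
ee_pos: [0.5078, -0.1675, 0.2097]
tcp_rot: [-90.3, 0.0, 75.1]
wrist_force: [0.7, -1.1, -1.2]
opening: 0.0177
0.85 [117.0, 380.7] [0.15230152 0.17424085 0.24578293]
0.77 [149.1, 281.1] [0.00207962 0.04859761 0.12623675]
```

View pics/s2.png

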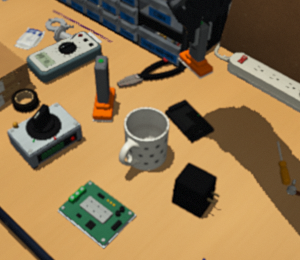

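The scene view shows the probe gripped and clear of the empty cradle at about (195,60) in the crop, with the mug and adaptor untouched. I'm moving partway over and looking at the can with the wrist camera.

```bash
python3 -m jog '[[1,0,1,0.2,0,0,0.7],[1,-0.1,2.3,0.3,0,0,1.5],[1,-0.2,3.7,0.3,0,0,2.3],[1,-0.3,5.1,0.3,0,0,3],[1,-0.4,6,0.3,0,0,3.5]]'; python3 -m jog '[[1,0,0,0,0,0,0],[1,0,0,0,0,0,0]]'; python3 - <<'E'
from h import *
im,W=cloud('wrist'); save(im,'w3.png'); np.save('w3.npy',W)
for n in ['board','can_top']:
  for r in bot.regions_of('wrist',n)[:2]:
    P=W[r['pixels']]; P=P[~np.isnan(P[:,2])]; print(n,r['conf'],r['point'],rect(P))
m=(abs(W[...,0]-.495)<.04)&(abs(W[...,1]-.109)<.03)&(W[...,2]>.0135)&(W[...,2]<.0185)
k=cv2.morphologyEx(m.astype(np.uint8),cv2.MORPH_OPEN,np.ones((9,9)))
n,l,s,c=cv2.connectedComponentsWithStats(k); 
for i in range(1,n): P=W[(l==i)&m]; print(len(P),rect(P),np.median(P[:,2]),c[i])
E
```

```text
time: 8.8
ee_pos: [0.4958, -0.0153, 0.2121]
tcp_rot: [-89.9, -0.0, 92.8]
wrist_force: [1.2, 0.0, -0.6]
opening: 0.0179
time: 9.0
ee_pos: [0.4964, -0.017, 0.2126]
tcp_rot: [-89.9, 0.0, 92.7]
wrist_force: [-0.3, -0.1, -1.4]
opening: 0.0175
board 0.88 [175.8, 426.3] (array([496. , 111.3]), array([115. ,  87.6]), 2.5)
can_top 0.93 [175.5, 429.5] (array([494.4, 111.6]), array([111.4,  87. ]), 1.6)
995 (array([494.6, 110.2]), array([55.2, 26.1]), 2.2) 0.0161611747421517 [431.41507538 178.64422111]
```

View pics/w3.png

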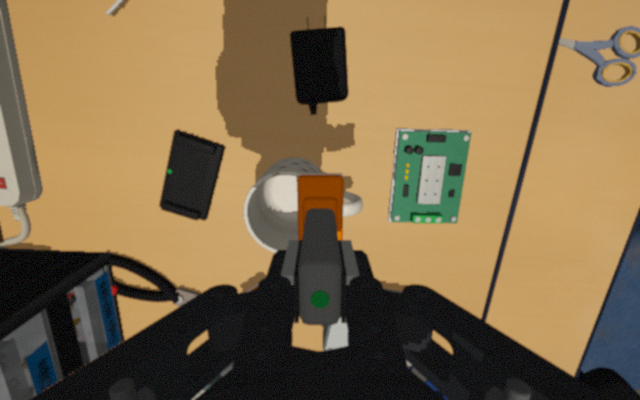

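The can shows clearly at (431,179) and measures 55×26 mm at z 16 mm, so it's correct. Now the probe's pose in the hand.

```bash
python3 - <<'E'
from h import *
W=np.load('w3.npy'); im=cv2.imread('pics/w3.png').astype(int)
d=np.hypot(W[...,0]-.4964,W[...,1]+.017)
v,u=np.mgrid[0:400,0:640]
m=(d<.06)&(W[...,2]>.235)&(u>295)&(u<348)&(v<330)
P=W[m]; print('top',len(P),rect(P),np.median(P[:,2]))
o=(im[...,2]>im[...,0]+60)&(d<.07)&(W[...,2]>.13)
P=W[o]; print('orange',rect(P),np.percentile(P[:,2],[2,20,50,80,98]))
h=o&(W[...,2]>.163)&(W[...,2]<.172); P=W[h]; print('headtop',rect(P),P.min(0),P.max(0))
print(bot.get_obs()['ee_pos'])
E
```

```text
top 3708 (array([494.5, -16.2]), array([30.1, 22.2]), 1.1) 0.2484103123868066
orange (array([484.2, -13.6]), array([114.5,  46.5]), -80.7) [0.16536501 0.16864752 0.16975066 0.17799112 0.28822167]
headtop (array([484.2, -17. ]), array([43.2, 29.6]), 2.6) [ 0.46231005 -0.03182584  0.16303973] [ 0.50643953 -0.00134073  0.17188287]
[ 0.49671042 -0.01801276  0.2131193 ]
```

```bash
python3 -m jog '[[1,0,1.2,0,0,0,0],[1,0,2.5,0,0,0,0],[1,0,3.8,0,0,0,0],[1,0,4.7,0,0,0,-0.06],[1,0,5.09,0,0,0,-0.06]]'; python3 -m jog '[[1,0,0,-0.4,0,0,0],[1,0,0,-1.4,0,0,0],[1,0,0,-2.6,0,0,0],[1,0,0,-3.6,0,0,0],[1,0,0,-4.2,0,0,0]]'; python3 -m jog '[[1,0,0,0,0,0,0],[1,0,0,0,0,0,0],[1,0,0,0,0,0,0]]'
```

```text
time: 9.65
ee_pos: [0.4969, 0.1109, 0.2134]
tcp_rot: [-90.0, -0.0, 92.4]
wrist_force: [0.2, -0.2, -1.3]
opening: 0.0175
time: 10.15
ee_pos: [0.4959, 0.1084, 0.1059]
tcp_rot: [-89.8, 0.0, 92.3]
wrist_force: [-0.9, -1.1, -1.9]
opening: 0.0174
time: 10.45
ee_pos: [0.4976, 0.1099, 0.1102]
tcp_rot: [-90.1, -0.0, 92.3]
wrist_force: [-0.4, 0.1, -0.3]
opening: 0.0175
```

```bash
cat > m.py <<'E'
from h import *
print(bot.get_obs()['ee_pos'],bot.get_obs()['tcp_rot'])
im,W=cloud('wrist'); save(im,'w4.png')
d=np.hypot(W[...,0]-.4964,W[...,1]-.11); g=im.astype(int)
o=(g[...,0]>g[...,2]+60)&(d<.05)
z=np.median(W[o][:,2]); h=o&(abs(W[...,2]-z)<.004); P=W[h]; print('headtop z',z,'face',z-.0145,rect(P),P.min(0),P.max(0))
t=W[(d<.04)&(W[...,2]>z+.073)&(W[...,2]<z+.085)&(abs(W[...,1]-.11)<.0105)]; print('top',rect(t),np.median(t[:,2]))
im,W=cloud('scene'); save(im[150:350,180:440],'s4.png')
b=W[(abs(W[...,0]-.495)<.05)&(abs(W[...,1]-.11)<.04)]
for r in bot.regions_of('scene','probe')[:2]:
    P=W[r['pixels']]; P=P[~np.isnan(P[:,2])]; print(r['conf'],r['point'],np.percentile(P[:,2],[1,3,50,98]),P.min(0),P.max(0))
E
python3 m.py
```

```text
[0.49758001 0.10990735 0.1101677 ] [-9.01191109e+01 -1.69100004e-02  9.23329434e+01]
headtop z 0.06673590229241777 face 0.05223590229241777 (array([485.6, 110. ]), array([43.2, 29.6]), 2.6) [0.46381318 0.09464198 0.06274153] [0.50713698 0.12574616 0.07062829]
top (array([495.5, 110.2]), array([29.5, 21.1]), 1.6) 0.14618117421720672
0.81 [251.6, 273.5] [0.05328194 0.05451515 0.07384726 0.14582731] [ 0.46509958  0.0620876  -0.0009794 ] [0.5673092  0.1304836  0.17465538]
0.62 [153.7, 290.2] [0.00542522 0.00889248 0.01812844 0.0279389 ] [ 0.64312929 -0.1256251   0.00151853] [ 0.67730441 -0.08542825  0.02931495]
```

```bash
python3 -m jog '[[1,-0.03,0,-0.3,0,0,0],[1,-0.03,0,-0.6,0,0,0],[1,-0.03,0,-0.85,0,0,0],[1,-0.03,0,-1,0,0,0],[1,-0.03,0,-1.04,0,0,0]]'; python3 -m jog '[[1,0,0,0,0,0,0],[1,0,0,0,0,0,0],[1,0,0,0,0,0,0],[1,0,0,0,0,0,0],[1,0,0,0,0,0,0]]'; python3 m.py
```

```text
time: 11.1
ee_pos: [0.4957, 0.11, 0.0819]
tcp_rot: [-89.9, 0.0, 92.4]
wrist_force: [0.1, -0.1, -1.6]
opening: 0.0172
time: 11.6
ee_pos: [0.4961, 0.1101, 0.0828]
tcp_rot: [-90.0, -0.0, 92.4]
wrist_force: [-0.3, 0.2, -1.2]
opening: 0.0171
[0.49612524 0.11008657 0.0828441 ] [-9.00102581e+01 -2.67141831e-03  9.23537453e+01]
headtop z 0.03927369794622983 face 0.024773697946229828 (array([484., 110.]), array([43.1, 30. ]), 2.3) [0.46212364 0.09486883 0.03533983] [0.50575378 0.12590469 0.04318883]
top (array([494., 110.]), array([29.6, 21. ]), 0.3) 0.11885224006725095
0.58 [259.3, 276.5] [0.01359898 0.01681677 0.04509906 0.11828167] [0.46354203 0.07265771 0.00888867] [0.52923567 0.12877852 0.12078565]
```

View pics/s4.png

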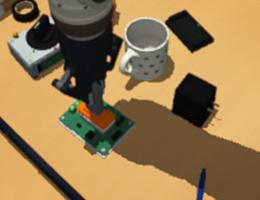

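View pics/w4.png

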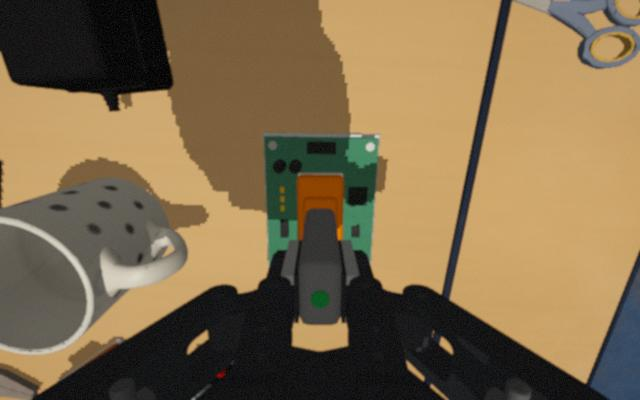

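```bash
python3 -m jog '[[1,0.01,0,0.05,0,0,0],[1,0.01,0,0.05,0,0,0],[1,0.01,0,0.05,0,0,0],[1,0.01,0,0.05,0,0,0],[1,0.01,0,0.05,0,0,0]]'; python3 m.py; python3 - <<'E'
from h import *
im,W=cloud('top')
m=(abs(W[...,0]-.683)<.03)&(abs(W[...,1]-.06)<.03)&(W[...,2]>.083)&(W[...,2]<.097)
P=W[m]; print('knob',len(P),rect(P) if len(P)>5 else '')
o=bot.get_obs(); print(o['time'],o['qd'],o['wrist_force'])
E
```

```text
time: 12.25
ee_pos: [0.4963, 0.1101, 0.0839]
tcp_rot: [-90.0, -0.0, 92.4]
wrist_force: [-0.8, -0.1, -1.0]
opening: 0.0177
[0.49629274 0.11005912 0.08394627] [-8.99974310e+01 -4.70825577e-04  9.23541564e+01]
headtop z 0.040391386099964934 face 0.025891386099964935 (array([484.1, 110. ]), array([42.8, 30. ]), 2.3) [0.46238085 0.09478695 0.03639255] [0.50563997 0.12582024 0.04425086]
top (array([494.3, 110.1]), array([30.2, 20.9]), 0.7) 0.11992830359158743
0.97 [259.6, 277.9] [0.01448068 0.02757644 0.04559325 0.11945611] [0.46414206 0.07213266 0.0069509 ] [0.53210099 0.12430423 0.12114755]
0.43 [160.6, 289.7] [0.00081934 0.00118976 0.01500803 0.01842283] [ 0.63164159 -0.12645142  0.00065309] [ 0.67562839 -0.07292316  0.01854627]
knob 106 (array([683.3,  58.8]), array([41.1, 14.1]), -69.7)
12.45 [ 0.10479189  0.05472281  0.0094231   0.02420483 -0.0217833   0.04212596] [-0.14855344  0.21591749 -1.78333113]
```

```bash
python3 -c "
from workcell import bot
print(bot.job_done())"
```

```text
the job is handed in; nothing more can be done
None
```

The job is done and handed in at about 12.5 s, with the arm still holding the probe over the can.

- **Knob:** I turned it about 64° clockwise, past the hump to the green mark. Bar angle was −7.8° before and −72.1° after release (wrist camera). The last check, from the top camera, read −69.7°. That is 2.4° off the wrist reading but still clearly at the green mark.
- **Transfer:** I took the smaller probe from its cradle and lifted it straight up. It crossed over the mug with its face about 6 cm above the rim. The mug and adaptor looked undisturbed in the later pictures, but I did not measure their positions again.
- **Hover:** The sensing face is at about 25.9 mm, which is 9.9 mm above the can. It is upright and within about 0.5 mm of the can's centre. The head's long side reads 2.3° against the can's 2.2°.
- **Steadiness:** The arm is still, the wrist shows only the probe's weight, and I saw no sign of touching the board.

Two readings disagreed slightly. The angle read from the probe's top face was 0.7°, but that patch took in some of the pads, so I relied on the head. The lowest percentile of the scene camera's probe region was 14 mm, most likely board pixels included by the network.

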